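# Collapse the telescoping screen prop and put it in its tray

## Robot

A 7-joint arm with a two-finger parallel gripper is mounted at the origin on the work surface. World frame = base frame: x ahead of the robot, y to its left, z up, the work surface at z = 0. Lengths are in m, angles in rad, forces in N, time in s.
With the tool pointing down it reaches from about 0.425 to 0.925 m from the base axis. Payload 6.8 kg.
Tool frame: the origin (TCP) lies at the very end of the fingers, on their centre line; the grasp point (between the pads) lies 19 mm behind it; z points along the fingers, y is the direction in which the jaws open and shut (so a half turn about z gives the same grasp; the last joint's range is limited). The gripper opens to 85 mm and grips with 20 to 120 N. Pads are 22 mm wide; open, the fingers measure 114 mm over their backs; the gripper's body (76 mm by 85 mm) begins 54 mm behind the grasp point. The pads swing forward as they close: fully open they stand 13 mm farther back than shut.
Start: joints at [-1.328, 0.477, 0.022, 1.555, -0.011, 1.109, -0.083], TCP at [0.232, 0.634, 0.231] pointing down, gripper open.
Joint ranges: [-2.96, 2.96], [-0.34, 2.1], [-1.41, 1.46], [0.24, 2.44], [-1.37, 4.51], [0.17, 1.92], [-2.96, 2.96]. Speed limits (rad/s): [2.39, 2.39, 3.14, 3.14, 3.14, 3.14, 3.14].

## Interface

Orientations are given as a unit quaternion [w, x, y, z].
In Python, from station import manip gives the robot as it stands.
- The arm moves only by the tool send_rows, never from a script. Its argument "motion" is a list of rows, each an object with "offset": the shift along the tool's x, y, z in m, a list of three; "twist": the turn, a rotation vector about the tool's x, y, z in rad, a list of three; "gripper": the finger opening in m, from 0 to 0.0854. A call has 1 to 12 rows; each row shifts and turns the commanded pose from where the row before left it, along the tool's axes as they then stand; what a row does not reach is not made up. A row lasts 1/12 s, in which the tool goes at most 41.7 mm and 7.16 degrees, less where a joint would pass 70% of its speed; a pose out of reach is approached as far as the arm can. A call with a gripper value outside its range is refused whole. The fingers move at their own pace and stop on an object; the grip force is fixed at half the most. Time passes only in rows, so rows that do not move let the fingers close. It gives the time, the measured TCP pose, the force and the opening at its end, in the units of the state.
- manip.state(): the state, without advancing time (a new reading comes with each control period).
- manip.grab_frame(name): name is "side" or "top"; returns a dict with "img" (400x640x3 uint8, red, green, blue), "fx", "fy", "cx", "cy" (pixels), "R" (3x3) and "t" (3): a world point X has camera coordinates R X + t. Camera axes: x right, y down, z forward; pixel columns grow to the right and rows downward; lengths in m; the calibration is good to about 2 mm. A picture is of the moment at which its call begins. There is no depth.
- manip.job_done(): hands the job in, once; it reports no verdict.
The state is a dict: "time_s": time; "q": joint angles; "qvel": joint speeds; "effort": joint torques, N m; "position": TCP position; "eef_rot": TCP orientation; "force": force on the tool from outside, world axes, zero at the start; "wrist_torque": the same for the moment, N m; "finger_gap": opening from 0.0 (shut) to 1.0 (fully open).
Only numpy, scipy, OpenCV 4.12 (cv2) and the standard library are available. Lean on these libraries where they do the work, as an engineer would, in place of code of your own. Each camera call takes 0.05 s, during which the arm holds its last target.

## Task

Fold away the three-section telescoping prop that holds up the printing screen: push the yellow inner section fully home into the blue middle section first, while the blue one is still pulled well out, and then push the blue section fully home into the aluminium one (the steel-faced bench stop is there to push its end against). Then lay the collapsed prop flat inside the green tray without dropping it, let go, and leave everything else where it stands.

Things in the scene. Friction and masses are not known exactly. Their poses are not given: they have to be found in the camera images.
- prop_outer (a point): Centre of the outer section of the prop: an aluminium square tube 40 x 40 mm, 130 mm long, lying on the table along its own y axis (axis 20 mm above the table); black end plug at its +y end, open mouth at its -y end (65 mm from this point). The prop weighs about 0.3 kg, about half of it in this section.
- prop_collar (a point): Centre of the black collar (36 x 36 mm, 8 mm long) at the free (-y) end of the blue middle section, a square tube 30 x 30 mm that slides out of the outer mouth along the prop's -y axis. The bare blue tube between collar and mouth is as long as joint prop_middle reads; at home the collar touches the mouth and no blue is seen.
- prop_foot (a point): Centre of the end face of the red foot (28 x 28 mm, 10 mm long) at the free (-y) end of the yellow inner section, a 20 x 20 mm bar that slides out of the collar along the prop's -y axis. At home the foot touches the collar and no yellow is seen. Fully collapsed the prop is 148 mm long: the foot's face is then 83 mm from the outer section's centre.
- prop_middle (a joint): How far the middle section is pulled out of the outer one, m: 0 fully home, grows outward, at most 0.092. Stays where it is left; about 4 N slides it: it is the looser of the two, so pushing on the two ends of the prop closes this one first. To close the inner one alone, take the prop by the middle section.
- prop_inner (a joint): How far the inner section is pulled out of the middle one, m: 0 fully home, grows outward, at most 0.082. Stays where it is left; about 7 N slides it. Pressing the prop down on the table adds friction there.
- stop_face (a point): Centre of the steel face of the bench stop, a wooden block screwed to the table, 180 mm long, 50 mm thick, 40 mm high. The face is upright, 180 mm wide along its own x, 40 mm high, and looks along its own +y. This point is 20 mm above the table.
- tray: Green open tray fixed to the table, outside 120 mm (its x) by 210 mm (its y), 18 mm high, walls and floor 5 mm thick. Origin at the centre of its underside, on the table. With the collapsed prop lying in it, the prop's axis is 25 mm above the table.
- ink_tub: Bystander, leave alone: closed grey ink tub with a blue lid, 72 mm across, 85 mm tall. Origin at its underside.
- tape_roll: Bystander, leave alone: orange roll of tape lying flat, 84 mm across, 24 mm tall. Origin at its underside.
- squeegee: Bystander, leave alone: wooden squeegee with a red blade, 260 mm long, 22 mm tall, lying along y. Origin at its underside.
- ink_spatula: Bystander, leave alone: ink spatula lying flat. Origin at its underside.
- mixing_cup: Bystander, leave alone: open white cup, 80 mm across, 90 mm tall. Origin at its underside.
- cleaner_bottle: Bystander, leave alone: white bottle with a red cap, 64 mm across, 160 mm tall. Origin at its underside.
- brush: Bystander, leave alone: flat brush lying on the table. Origin at its underside.

How it is judged:
By the outcome, as a careful person would: the job done as asked, in the order asked, and still so for the second after the job is handed in, with the robot touching nothing.
It also fails if it takes over 59 s, if anything falls off the work surface, if the arm or the gripper's body presses on something with over 40 N, if the wrist force passes 120 N, or if a joint passes its speed limit or range.

## Working session

There is one attempt and no reset: what is moved stays moved. The work goes in short steps, Python scripts to look and compute and a tool call to move; the robot and the scene stay as the last step left them, time stands still between calls to the robot, and variables do not carry over. Pictures are saved under pics/ and viewed, and the job is handed in when it is done.

Besides the shell and the picture viewer there is one more tool, called after "Call:" as name([rows], argument=value, ...), one row to a line, values as JSON. send_rows: Moves the arm, as the interface text tells. Its arguments: {"type":"object","properties":{"motion":{"type":"array"}},"required":["motion"]}

```bash
mkdir -p pics; ls
python3 - <<'E'
from station import manip
import cv2
for n in("side","top"):
    f=manip.grab_frame(n); cv2.imwrite(f"pics/{n}0.png",f["img"][:,:,::-1])
    print(n,f["fx"],f["fy"],f["cx"],f["cy"],f["R"],f["t"])
s=manip.state(); print(s)
E
```

```text
pics
side 454.73453126833834 454.73453126833834 314.5597155115692 193.62416263949623 [[ 0.97326394 -0.22959859  0.00646452]
 [-0.13532766 -0.59593786 -0.79154563]
 [ 0.18559021  0.76950799 -0.61107587]] [-0.5964254   0.12671451  1.13350465]
top 464.96986499312186 464.96986499312186 315.04189085220054 203.92649703041968 [[-0.02156083 -0.99954645 -0.0210243 ]
 [-0.99468644  0.02356396 -0.10021791]
 [ 0.10066787  0.01875181 -0.99474336]] [0.02258015 0.60234026 1.18037939]
{'time_s': 0.1, 'q': array([-1.32813122,  0.47768593,  0.02235916,  1.55632861, -0.0115146 ,
        1.1093322 , -0.08310725]), 'qvel': array([-2.71559654e-04, -2.87266754e-03, -5.82397897e-06, -2.65045946e-03,
       -6.23602493e-04,  7.77511889e-04,  9.09589301e-04]), 'effort': array([ 4.62753349e-03, -5.97756958e+01,  1.61390204e+00, -2.81957710e+01,
        1.29130011e-02,  4.89252867e-03, -3.79998539e-05]), 'position': array([0.23177428, 0.63339494, 0.23045452]), 'eef_rot': array([-8.65480439e-05,  1.74488792e-01,  9.84658824e-01, -8.08288102e-04]), 'force': array([0.63310207, 0.09256224, 0.4291851 ]), 'wrist_torque': array([-0.02671597, -0.0055241 , -0.05578959]), 'finger_gap': 0.999724272847335}
```

View pics/side0.png

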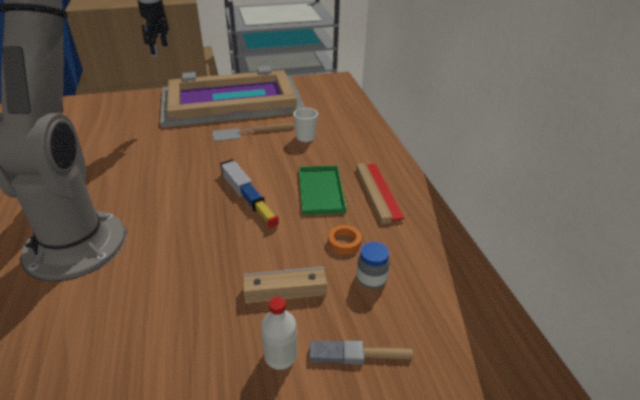

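View pics/top0.png

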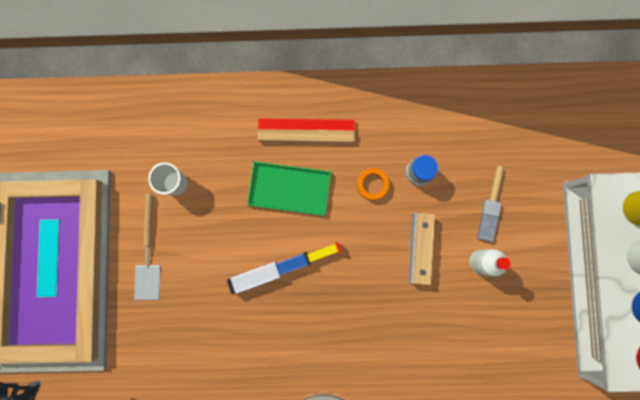

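The side view shows the prop from (228,165) to (273,220), the tray at (321,190) and the stop at (285,285). The top view shows the prop from (230,285) to (340,247), the tray at (290,189) and the stop's grey face along x≈413. Next I'll measure them.

```bash
cat > h.py <<'E'
import numpy as np, cv2
from station import manip
def ray(f,u,v,z):
    d=f["R"].T@np.array([(u-f["cx"])/f["fx"],(v-f["cy"])/f["fy"],1.]); c=-f["R"].T@f["t"]
    return (c+d*(z-c[2])/d[2])
def proj(f,X):
    p=f["R"]@np.asarray(X,float)+f["t"]; return np.array([f["fx"]*p[0]/p[2]+f["cx"],f["fy"]*p[1]/p[2]+f["cy"]])
def masks(img,roi):
    h=cv2.cvtColor(img,cv2.COLOR_RGB2HSV).astype(int); H,S,V=h[...,0],h[...,1],h[...,2]
    x0,y0,x1,y1=roi; r=np.zeros(H.shape,bool); r[y0:y1,x0:x1]=1
    return dict(yellow=r&(H>22)&(H<34)&(S>170)&(V>120),blue=r&(H>100)&(H<128)&(S>130)&(V>60),red=r&((H<6)|(H>174))&(S>190)&(V>90),
      green=r&(H>50)&(H<80)&(S>120),alu=r&(S<70)&(V>150),black=r&(V<45))
def rect(m):
    c,_=cv2.findContours(m.astype(np.uint8),cv2.RETR_EXTERNAL,cv2.CHAIN_APPROX_NONE)
    c=max(c,key=cv2.contourArea); return cv2.boxPoints(cv2.minAreaRect(c)),cv2.contourArea(c)
E
python3 - <<'E'
from h import *
np.set_printoptions(precision=4,suppress=True)
f=manip.grab_frame("top"); im=f["img"]
m=masks(im,(220,235,350,300))
for k,z in(("alu",.04),("blue",.035),("yellow",.03),("red",.034),("black",.038)):
    try:
        b,a=rect(m[k]); print(k,a,[ray(f,*p,z)[:2] for p in b], ray(f,*b.mean(0),z)[:2])
    except Exception as e: print(k,e)
g=masks(im,(235,150,345,225))["green"]; b,a=rect(g); print("tray",a,[ray(f,*p,.018)[:2] for p in b],ray(f,*b.mean(0),.018)[:2])
cv2.imwrite("pics/t1.png",cv2.resize(im[205:305,215:355,::-1],None,fx=5,fy=5,interpolation=cv2.INTER_CUBIC))
cv2.imwrite("pics/t2.png",cv2.resize(im[205:295,395:455,::-1],None,fx=6,fy=6,interpolation=cv2.INTER_CUBIC))
E
```

```text
alu 757.5 [array([0.4184, 0.2306]), array([0.4578, 0.1153]), array([0.4166, 0.1007]), array([0.3774, 0.2155])] [0.4175 0.1656]
blue 262.5 [array([0.4489, 0.1121]), array([0.474 , 0.0401]), array([0.4498, 0.0315]), array([0.4248, 0.1033])] [0.4493 0.0718]
yellow 226.0 [array([0.4744, 0.0347]), array([ 0.4985, -0.039 ]), array([ 0.4769, -0.046 ]), array([0.4528, 0.0276])] [ 0.4757 -0.0056]
red 11.0 [array([ 0.5001, -0.0428]), array([ 0.5017, -0.0483]), array([ 0.4786, -0.0554]), array([ 0.4769, -0.0499])] [ 0.4893 -0.0491]
black max() iterable argument is empty
tray 3340.5 [array([0.6053, 0.1889]), array([0.7227, 0.1727]), array([ 0.6899, -0.0337]), array([ 0.5734, -0.0156])] [0.6475 0.0778]
```

View pics/t1.png

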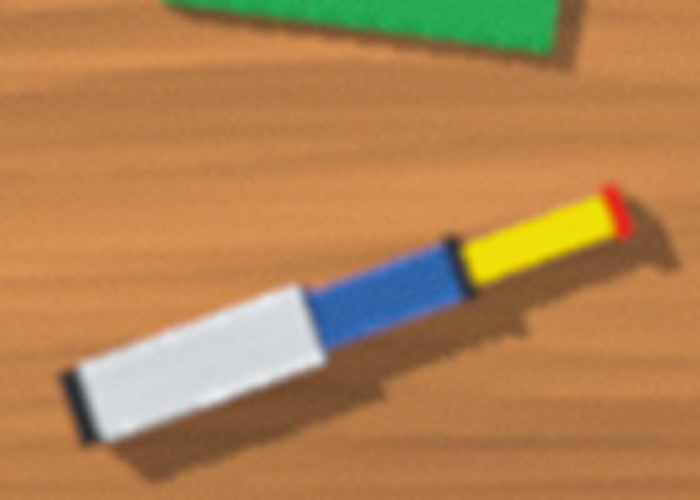

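View pics/t2.png

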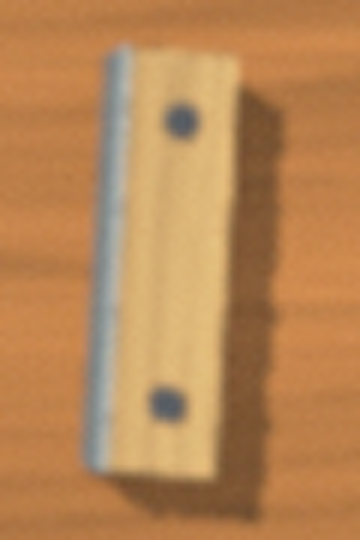

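Run:
```python
from h import *
np.set_printoptions(precision=4,suppress=True)
f=manip.grab_frame("top"); g=manip.grab_frame("side")
for n,u,v,z in [("faceA0",108,52,0),("faceB0",86,468,0),("faceA4",122,45,.04),("faceB4",103,468,.04),("backA",238,58,.04),("backB",215,478,.04)]:
    print(n,ray(f,395+u/6,205+v/6,z)[:2])
cv2.imwrite("pics/s1.png",cv2.resize(g["img"][255:310,230:340,::-1],None,fx=7,fy=7,interpolation=cv2.INTER_CUBIC))
cv2.imwrite("pics/s2.png",cv2.resize(g["img"][150:235,210:360,::-1],None,fx=5,fy=5,interpolation=cv2.INTER_CUBIC))
```

```text
faceA0 [ 0.5737 -0.2498]
faceB0 [ 0.3922 -0.2325]
faceA4 [ 0.5735 -0.2482]
faceB4 [ 0.395  -0.2325]
backA [ 0.5668 -0.2973]
backB [ 0.3899 -0.2793]
```

View pics/s1.png

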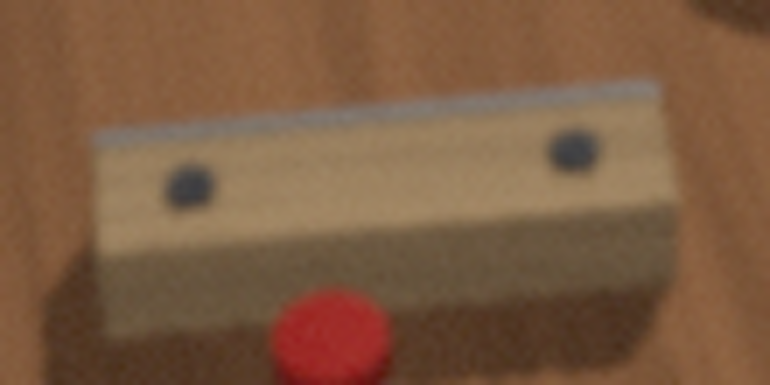

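View pics/s2.png

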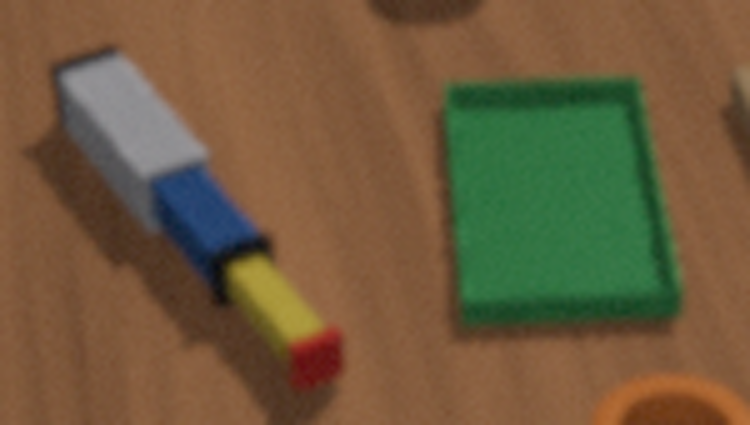

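Call:
send_rows([
  {"offset": [-0.025,-0.0283,0],"twist": [0,0,0],"gripper": 0.0854},
  {"offset": [-0.025,-0.0283,0],"twist": [0,0,0],"gripper": 0.0854},
  {"offset": [-0.025,-0.0283,0],"twist": [0,0,0],"gripper": 0.0854},
  {"offset": [-0.025,-0.0283,0],"twist": [0,0,0],"gripper": 0.0854},
  {"offset": [-0.025,-0.0283,0],"twist": [0,0,0],"gripper": 0.0854},
  {"offset": [-0.025,-0.0283,0],"twist": [0,0,0],"gripper": 0.0854},
  {"offset": [-0.025,-0.0283,0],"twist": [0,0,0],"gripper": 0.0854},
  {"offset": [-0.025,-0.0283,0],"twist": [0,0,0],"gripper": 0.0854},
  {"offset": [-0.025,-0.0283,0],"twist": [0,0,0],"gripper": 0.0854},
  {"offset": [-0.025,-0.0283,0],"twist": [0,0,0],"gripper": 0.0854},
  {"offset": [-0.025,-0.0283,0],"twist": [0,0,0],"gripper": 0.0854},
  {"offset": [-0.025,-0.0283,0],"twist": [0,0,0],"gripper": 0.0854},
])

```text
time_s: 1.25
position: [0.3973, 0.2101, 0.2315]
eef_rot: [0.0, 0.174, 0.985, 0.0]
force: [0.9, 1.0, 1.0]
finger_gap: 1.0
```

Call:
send_rows([
  {"offset": [-0.025,-0.0283,0],"twist": [0,0,0],"gripper": 0.0854},
  {"offset": [-0.025,-0.0283,0],"twist": [0,0,0],"gripper": 0.0854},
  {"offset": [-0.025,-0.0283,0],"twist": [0,0,0],"gripper": 0.0854},
  {"offset": [-0.0226,-0.0283,0],"twist": [0,0,0],"gripper": 0.0854},
  {"offset": [0,0,0.016],"twist": [0,0,0.1115],"gripper": 0.0854},
  {"offset": [0,0,0.016],"twist": [0,0,0.1115],"gripper": 0.0854},
  {"offset": [0,0,0.016],"twist": [0,0,0.1115],"gripper": 0.0854},
  {"offset": [0,0,0.016],"twist": [0,0,0.1115],"gripper": 0.0854},
  {"offset": [0,0,0.016],"twist": [0,0,0.1115],"gripper": 0.0854},
  {"offset": [0,0,0.016],"twist": [0,0,0.1115],"gripper": 0.0854},
  {"offset": [0,0,0.016],"twist": [0,0,0.1115],"gripper": 0.0854},
  {"offset": [0,0,0.016],"twist": [0,0,0.1115],"gripper": 0.0854},
])

```text
time_s: 2.25
position: [0.4499, 0.0721, 0.1027]
eef_rot: [0.0, 0.584, 0.811, 0.0]
force: [-0.9, 0.2, -0.8]
finger_gap: 1.003
```

Call:
send_rows([
  {"offset": [0,0,0.02],"twist": [0,0,0],"gripper": 0.0854},
  {"offset": [0,0,0.02],"twist": [0,0,0],"gripper": 0.0854},
  {"offset": [0,0,0.02],"twist": [0,0,0],"gripper": 0.0854},
  {"offset": [0,0,0.017],"twist": [0,0,0],"gripper": 0.07},
  {"offset": [0,0,0.01],"twist": [0,0,0],"gripper": 0.06},
  {"offset": [0,0,0.006],"twist": [0,0,0],"gripper": 0.05},
  {"offset": [0,0,0],"twist": [0,0,0],"gripper": 0.04},
  {"offset": [0,0,0],"twist": [0,0,0],"gripper": 0.04},
])

```text
time_s: 2.92
position: [0.4501, 0.072, 0.0106]
eef_rot: [0.0, 0.582, 0.813, 0.0]
force: [-0.2, -0.1, -0.7]
finger_gap: 0.467
```

Run:
```python
from h import *
for n,r in(("side",(190,120,320,250)),("top",(215,205,355,305))):
    f=manip.grab_frame(n); x0,y0,x1,y1=r
    cv2.imwrite(f"pics/{n}2.png",cv2.resize(f["img"][y0:y1,x0:x1,::-1],None,fx=4,fy=4,interpolation=cv2.INTER_CUBIC))
```

```text
(no output)
```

View pics/side2.png

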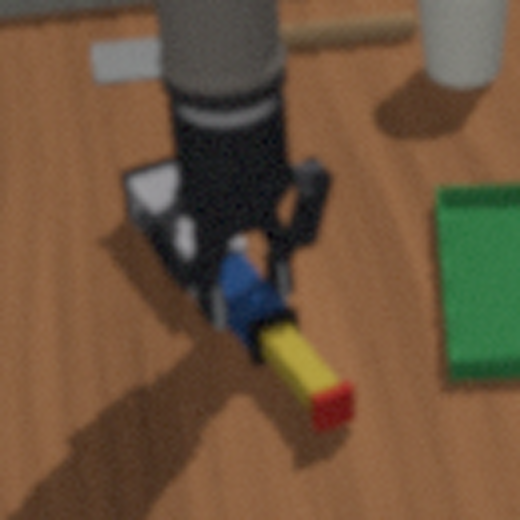

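View pics/top2.png

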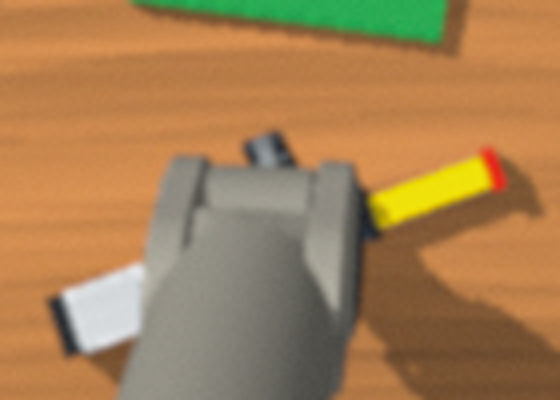

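The fingers straddle the blue tube on both sides, and the collar and foot are free. Closing now, then a 3 mm lift.

Call:
send_rows([
  {"offset": [0,0,0],"twist": [0,0,0],"gripper": 0},
  {"offset": [0,0,0],"twist": [0,0,0],"gripper": 0},
  {"offset": [0,0,0],"twist": [0,0,0],"gripper": 0},
  {"offset": [0,0,0],"twist": [0,0,0],"gripper": 0},
  {"offset": [0,0,0],"twist": [0,0,0],"gripper": 0},
  {"offset": [0,0,0],"twist": [0,0,0],"gripper": 0},
  {"offset": [0,0,-0.002],"twist": [0,0,0],"gripper": 0},
  {"offset": [0,0,-0.002],"twist": [0,0,0],"gripper": 0},
])

```text
time_s: 3.68
position: [0.4496, 0.0721, 0.0145]
eef_rot: [-0.0, 0.582, 0.813, -0.0]
force: [0.1, 0.3, -3.4]
finger_gap: 0.338
```

Run:
```python
from h import *
s=manip.state();print(s["position"],s["eef_rot"],s["force"],s["wrist_torque"],s["finger_gap"]*85.4,s["time_s"])
q=s["eef_rot"];a=2*np.degrees(np.arctan2(q[2],q[1]));print("x ax",a)
```

```text
[0.44959841 0.07208279 0.01451556] [-1.33520505e-05  5.82116752e-01  8.13105213e-01 -1.83210184e-06] [ 0.12426866  0.27817482 -3.44144948] [-0.14132381 -0.05410998  0.02922175] 28.85359778980085 3.6833
x ax 108.80087638160633
```

Call:
send_rows([
  {"offset": [0,0,0],"twist": [0,0,0.06],"gripper": 0},
  {"offset": [0,0,0],"twist": [0,0,0.09],"gripper": 0},
  {"offset": [0,0,0],"twist": [0,0,0.09],"gripper": 0},
  {"offset": [0,0,0],"twist": [0,0,0.09],"gripper": 0},
  {"offset": [0,0,0],"twist": [0,0,0.089],"gripper": 0},
  {"offset": [0,0,0],"twist": [0,0,0],"gripper": 0},
])

```text
time_s: 4.18
position: [0.4495, 0.0721, 0.0143]
eef_rot: [0.0, 0.739, 0.673, -0.0]
force: [0.2, 0.3, -2.9]
finger_gap: 0.337
```

Call:
send_rows([
  {"offset": [-0.006,0.0029,0],"twist": [0,0,0],"gripper": 0},
  {"offset": [-0.015,0.0066,0],"twist": [0,0,0],"gripper": 0},
  {"offset": [-0.015,0.0066,0],"twist": [0,0,0],"gripper": 0},
  {"offset": [-0.015,0.0066,0],"twist": [0,0,0],"gripper": 0},
  {"offset": [-0.015,0.0066,0],"twist": [0,0,0],"gripper": 0},
  {"offset": [-0.015,0.0066,0],"twist": [0,0,0],"gripper": 0},
  {"offset": [-0.015,0.0066,0],"twist": [0,0,0],"gripper": 0},
  {"offset": [-0.015,0.0066,0],"twist": [0,0,0],"gripper": 0},
  {"offset": [-0.015,0.0066,0],"twist": [0,0,0],"gripper": 0},
  {"offset": [-0.015,0.0066,0],"twist": [0,0,0],"gripper": 0},
  {"offset": [-0.012,0.0052,0],"twist": [0,0,0],"gripper": 0},
  {"offset": [-0.003,0.0012,0],"twist": [0,0,0],"gripper": 0},
])

```text
time_s: 5.18
position: [0.5045, -0.0929, 0.0146]
eef_rot: [0.001, 0.739, 0.674, -0.0]
force: [-0.0, 0.1, -2.7]
finger_gap: 0.344
```

Run:
```python
from h import *
s=manip.state()
q=s["eef_rot"];a=2*np.degrees(np.arctan2(q[2],q[1]));print("x ax",a,s["position"],s["force"])
for n,r in(("side",(200,170,360,300)),("top",(275,190,450,310))):
    f=manip.grab_frame(n); x0,y0,x1,y1=r
    cv2.imwrite(f"pics/{n}3.png",cv2.resize(f["img"][y0:y1,x0:x1,::-1],None,fx=4,fy=4,interpolation=cv2.INTER_CUBIC))
```

```text
x ax 84.72937987801573 [ 0.50453324 -0.09290583  0.01458606] [-0.00649854  0.114924   -2.72439921]
```

View pics/side3.png

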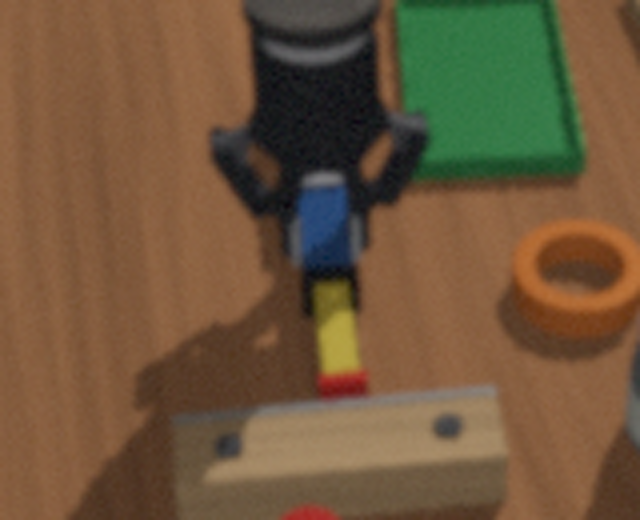

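View pics/top3.png

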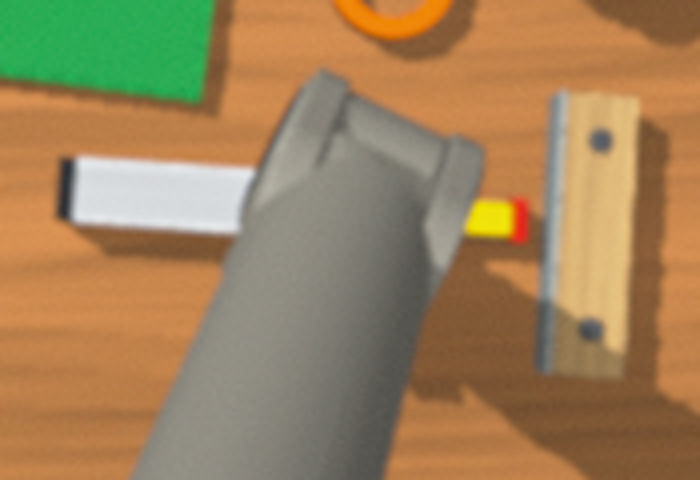

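The prop is square to the steel face, with the foot (top crop 525,220) about 17 mm short of it. Pushing along tool -x.

Call:
send_rows([
  {"offset": [-0.005,0,0],"twist": [0,0,0],"gripper": 0},
  {"offset": [-0.005,0,0],"twist": [0,0,0],"gripper": 0},
  {"offset": [-0.004,0,0],"twist": [0,0,0],"gripper": 0},
  {"offset": [-0.003,0,0],"twist": [0,0,0],"gripper": 0},
  {"offset": [-0.003,0,0],"twist": [0,0,0],"gripper": 0},
  {"offset": [-0.003,0,0],"twist": [0,0,0],"gripper": 0},
  {"offset": [-0.003,0,0],"twist": [0,0,0],"gripper": 0},
  {"offset": [-0.003,0,0],"twist": [0,0,0],"gripper": 0},
  {"offset": [-0.003,0,0],"twist": [0,0,0],"gripper": 0},
])

```text
time_s: 6.03
position: [0.501, -0.1189, 0.0142]
eef_rot: [-0.002, 0.738, 0.675, 0.001]
force: [-0.0, 7.1, -0.7]
finger_gap: 0.336
```

Call:
send_rows([
  {"offset": [-0.004,0,0],"twist": [0,0,0],"gripper": 0},
  {"offset": [-0.004,0,0],"twist": [0,0,0],"gripper": 0},
  {"offset": [-0.004,0,0],"twist": [0,0,0],"gripper": 0},
  {"offset": [-0.004,0,0],"twist": [0,0,0],"gripper": 0},
  {"offset": [-0.004,0,0],"twist": [0,0,0],"gripper": 0},
  {"offset": [-0.004,0,0],"twist": [0,0,0],"gripper": 0},
  {"offset": [-0.004,0,0],"twist": [0,0,0],"gripper": 0},
  {"offset": [-0.004,0,0],"twist": [0,0,0],"gripper": 0},
])

```text
time_s: 6.7
position: [0.4982, -0.1508, 0.0142]
eef_rot: [-0.002, 0.738, 0.675, 0.001]
force: [0.3, 7.1, 0.6]
finger_gap: 0.337
```

Run:
```python
from h import *
s=manip.state()
print(s["position"],s["force"],s["wrist_torque"],s["time_s"])
for n,r in(("side",(200,170,360,300)),("top",(275,190,450,310))):
    f=manip.grab_frame(n); x0,y0,x1,y1=r
    cv2.imwrite(f"pics/{n}4.png",cv2.resize(f["img"][y0:y1,x0:x1,::-1],None,fx=4,fy=4,interpolation=cv2.INTER_CUBIC))
```

```text
[ 0.49821132 -0.1507924   0.01424214] [0.30778355 7.05203826 0.59783684] [ 1.10153709  0.12850512 -0.12330717] 6.7
```

View pics/side4.png

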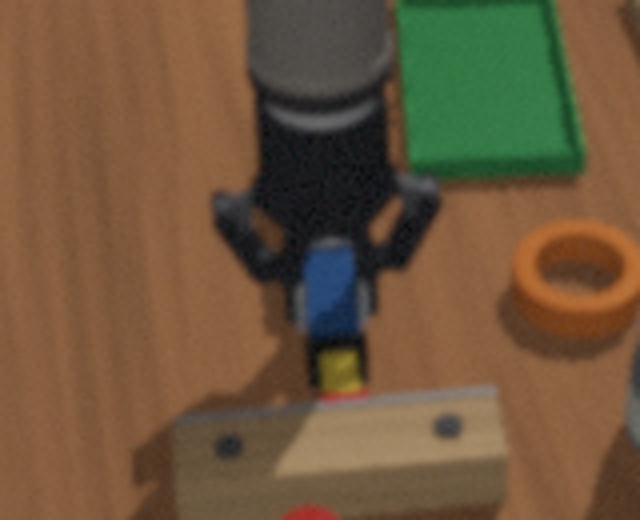

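View pics/top4.png

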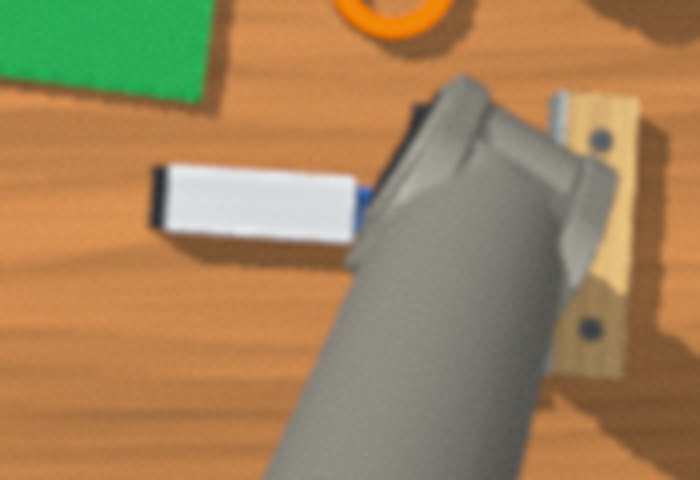

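Force is 7 N, so the inner section is sliding and the blue one is still out. Continuing.

Call:
send_rows([
  {"offset": [-0.004,0,0],"twist": [0,0,0],"gripper": 0},
  {"offset": [-0.004,0,0],"twist": [0,0,0],"gripper": 0},
  {"offset": [-0.004,0,0],"twist": [0,0,0],"gripper": 0},
  {"offset": [-0.004,0,0],"twist": [0,0,0],"gripper": 0},
  {"offset": [-0.004,0,0],"twist": [0,0,0],"gripper": 0},
  {"offset": [-0.003,0,0],"twist": [0,0,0],"gripper": 0},
  {"offset": [-0.003,0,0],"twist": [0,0,0],"gripper": 0},
  {"offset": [-0.002,0,0],"twist": [0,0,0],"gripper": 0},
])

```text
time_s: 7.47
position: [0.4957, -0.1791, 0.0143]
eef_rot: [-0.001, 0.738, 0.675, 0.001]
force: [0.6, 6.3, 0.6]
finger_gap: 0.338
```

Call:
send_rows([
  {"offset": [-0.001,0,0],"twist": [0,0,0],"gripper": 0},
  {"offset": [-0.001,0,0],"twist": [0,0,0],"gripper": 0},
  {"offset": [-0.001,0,0],"twist": [0,0,0],"gripper": 0},
])

```text
time_s: 7.72
position: [0.4955, -0.1818, 0.0142]
eef_rot: [-0.001, 0.738, 0.675, 0.001]
force: [-0.4, 7.0, 1.1]
finger_gap: 0.342
```

Call:
send_rows([
  {"offset": [-0.001,0,0],"twist": [0,0,0],"gripper": 0},
  {"offset": [-0.001,0,0],"twist": [0,0,0],"gripper": 0},
  {"offset": [-0.001,0,0],"twist": [0,0,0],"gripper": 0},
])

```text
time_s: 7.97
position: [0.4952, -0.1842, 0.0142]
eef_rot: [-0.002, 0.738, 0.675, 0.001]
force: [0.7, 10.5, 2.2]
finger_gap: 0.337
```

Call:
send_rows([
  {"offset": [-0.001,0,0],"twist": [0,0,0],"gripper": 0},
  {"offset": [-0.001,0,0],"twist": [0,0,0],"gripper": 0},
])

```text
time_s: 8.13
position: [0.4952, -0.1843, 0.0142]
eef_rot: [-0.003, 0.737, 0.675, 0.002]
force: [1.4, 15.3, 3.8]
finger_gap: 0.34
```

Call:
send_rows([
  {"offset": [-0.001,0,0],"twist": [0,0,0],"gripper": 0},
  {"offset": [0,0,0],"twist": [0,0,0],"gripper": 0},
])

```text
time_s: 8.3
position: [0.4952, -0.1843, 0.0141]
eef_rot: [-0.003, 0.737, 0.676, 0.002]
force: [0.9, 15.5, 3.8]
finger_gap: 0.341
```

Run:
```python
from h import *
for n,r in(("side",(200,170,360,300)),("top",(275,190,450,310))):
    f=manip.grab_frame(n); x0,y0,x1,y1=r
    cv2.imwrite(f"pics/{n}5.png",cv2.resize(f["img"][y0:y1,x0:x1,::-1],None,fx=4,fy=4,interpolation=cv2.INTER_CUBIC))
```

```text
(no output)
```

View pics/side5.png

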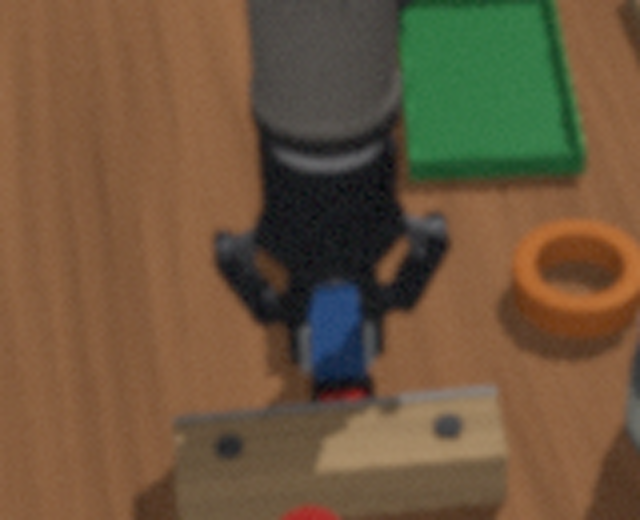

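View pics/top5.png

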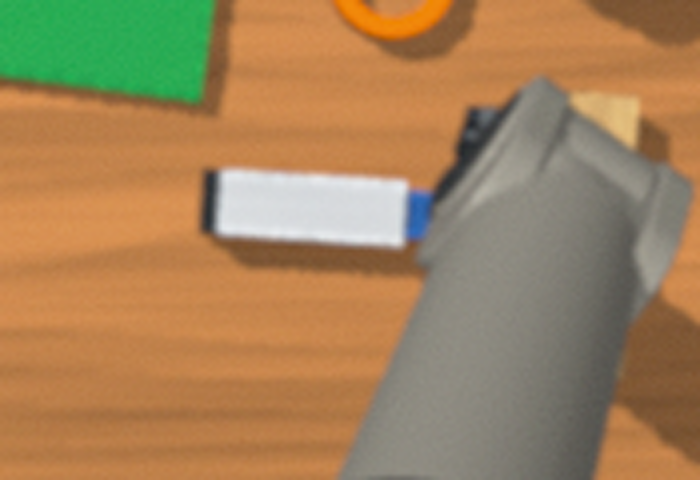

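No yellow remains: the red foot sits against the collar and force is stalled at 15 N. Backing off, setting the prop down and releasing.

Call:
send_rows([
  {"offset": [0.003,0,0],"twist": [0,0,0],"gripper": 0},
  {"offset": [0.003,0,0],"twist": [0,0,0],"gripper": 0},
  {"offset": [0.003,0,0.001],"twist": [0,0,0],"gripper": 0},
  {"offset": [0.001,0,0.001],"twist": [0,0,0],"gripper": 0},
  {"offset": [0,0,0.001],"twist": [0,0,0],"gripper": 0},
  {"offset": [0,0,0.0007],"twist": [0,0,0],"gripper": 0},
  {"offset": [0,0,0],"twist": [0,0,0],"gripper": 0},
])

```text
time_s: 8.98
position: [0.4957, -0.1804, 0.0111]
eef_rot: [-0.0, 0.739, 0.674, 0.0]
force: [-2.0, 2.0, 7.1]
finger_gap: 0.336
```

Call:
send_rows([
  {"offset": [0,0,0],"twist": [0,0,0],"gripper": 0.04},
  {"offset": [0,0,0],"twist": [0,0,0],"gripper": 0.06},
  {"offset": [0,0,0],"twist": [0,0,0],"gripper": 0.07},
  {"offset": [0,0,-0.01],"twist": [0,0,0],"gripper": 0.07},
  {"offset": [0,0,-0.02],"twist": [0,0,0],"gripper": 0.07},
  {"offset": [0,0,-0.02],"twist": [0,0,0],"gripper": 0.07},
  {"offset": [0,0,-0.02],"twist": [0,0,0],"gripper": 0.07},
  {"offset": [0.02,0,-0.02],"twist": [0,0,0],"gripper": 0.07},
  {"offset": [0.03,0,0],"twist": [0,0,0],"gripper": 0.07},
  {"offset": [0.03,0,0],"twist": [0,0,0],"gripper": 0.07},
  {"offset": [0.02,0,0],"twist": [0,0,0],"gripper": 0.07},
])

```text
time_s: 9.9
position: [0.5054, -0.0779, 0.1016]
eef_rot: [0.0, 0.738, 0.675, 0.001]
force: [0.1, 0.4, 0.3]
finger_gap: 0.815
```

Run:
```python
from h import *
s=manip.state(); q=s["eef_rot"];print("x ax",2*np.degrees(np.arctan2(q[2],q[1])),s["position"],s["force"],s["finger_gap"])
for n,r in(("side",(200,170,360,300)),("top",(275,190,450,310))):
    f=manip.grab_frame(n); x0,y0,x1,y1=r
    cv2.imwrite(f"pics/{n}6.png",cv2.resize(f["img"][y0:y1,x0:x1,::-1],None,fx=4,fy=4,interpolation=cv2.INTER_CUBIC))
```

```text
x ax 84.868693888119 [ 0.50536867 -0.0779451   0.10163248] [0.14313312 0.42407159 0.25062732] 0.8147543980165707
```

View pics/side6.png

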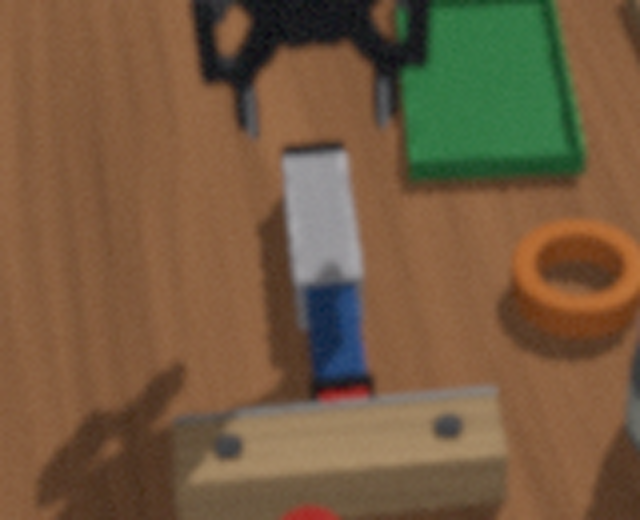

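View pics/top6.png

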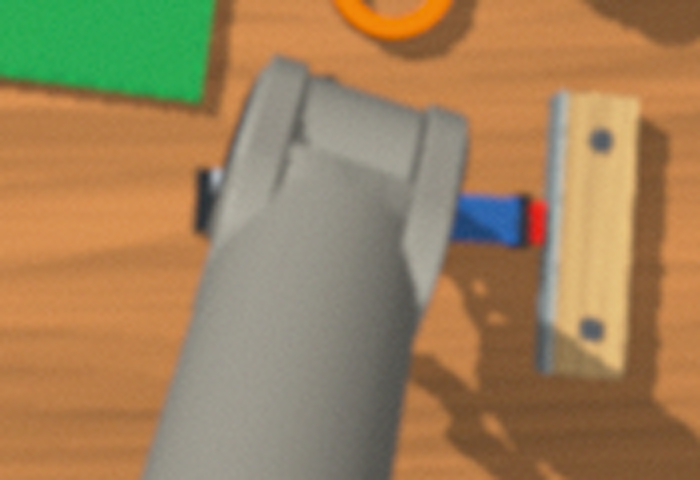

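Run:
```python
from h import *
f=manip.grab_frame("top"); g=manip.grab_frame("side")
print(ray(f,275+196/4,190+202/4,.04), ray(f,275+547/4,190+222/4,.03))
for u,v in((282,152),(347,148)): print("plug side",ray(g,200+u/4,170+v/4,.04))
for u,v in((292,283),(362,283)): print("mouth side",ray(g,200+u/4,170+v/4,.04))
```

```text
[ 0.50702618 -0.01215181  0.04      ] [ 0.4894635  -0.23733187  0.03      ]
plug side [ 0.49068183 -0.01497844  0.04      ]
plug side [ 0.53282553 -0.02034473  0.04      ]
mouth side [ 0.47739255 -0.13862945  0.04      ]
mouth side [ 0.51830246 -0.14798748  0.04      ]
```

Both views put the outer centre at about (0.505, -0.080), right under the tool. Grasping it.

Call:
send_rows([
  {"offset": [0,0,0.02],"twist": [0,0,0],"gripper": 0.07},
  {"offset": [0,0,0.02],"twist": [0,0,0],"gripper": 0.07},
  {"offset": [0,0,0.02],"twist": [0,0,0],"gripper": 0.07},
  {"offset": [0,0,0.018],"twist": [0,0,0],"gripper": 0.07},
  {"offset": [0,0,0.009],"twist": [0,0,0],"gripper": 0.06},
  {"offset": [0,0,0.004],"twist": [0,0,0],"gripper": 0.05},
  {"offset": [0,0,0],"twist": [0,0,0],"gripper": 0},
  {"offset": [0,0,0],"twist": [0,0,0],"gripper": 0},
  {"offset": [0,0,0],"twist": [0,0,0],"gripper": 0},
  {"offset": [0,0,0],"twist": [0,0,0],"gripper": 0},
  {"offset": [0,0,0],"twist": [0,0,0],"gripper": 0},
  {"offset": [0,0,0],"twist": [0,0,0],"gripper": 0},
])

```text
time_s: 11.1
position: [0.5049, -0.0804, 0.0099]
eef_rot: [0.0, 0.738, 0.674, 0.0]
force: [-0.7, 0.3, -3.3]
finger_gap: 0.457
```

Call:
send_rows([
  {"offset": [0,0,-0.002],"twist": [0,0,0],"gripper": 0},
  {"offset": [0,0,-0.002],"twist": [0,0,0],"gripper": 0},
  {"offset": [-0.003,0,0],"twist": [0,0,0],"gripper": 0},
  {"offset": [-0.004,0,0],"twist": [0,0,0],"gripper": 0},
  {"offset": [-0.004,0,0],"twist": [0,0,0],"gripper": 0},
  {"offset": [-0.004,0,0],"twist": [0,0,0],"gripper": 0},
])

```text
time_s: 11.6
position: [0.5037, -0.095, 0.0137]
eef_rot: [-0.0, 0.738, 0.675, 0.0]
force: [1.3, 4.2, -1.7]
finger_gap: 0.458
```

Call:
send_rows([
  {"offset": [-0.004,0,0],"twist": [0,0,0],"gripper": 0},
  {"offset": [-0.005,0,0],"twist": [0,0,0],"gripper": 0},
  {"offset": [-0.005,0,0],"twist": [0,0,0],"gripper": 0},
  {"offset": [-0.005,0,0],"twist": [0,0,0],"gripper": 0},
  {"offset": [-0.005,0,0],"twist": [0,0,0],"gripper": 0},
  {"offset": [-0.005,0,0],"twist": [0,0,0],"gripper": 0},
  {"offset": [-0.005,0,0],"twist": [0,0,0],"gripper": 0},
  {"offset": [-0.005,0,0],"twist": [0,0,0],"gripper": 0},
  {"offset": [-0.005,0,0],"twist": [0,0,0],"gripper": 0},
  {"offset": [-0.005,0,0],"twist": [0,0,0],"gripper": 0},
  {"offset": [-0.005,0,0],"twist": [0,0,0],"gripper": 0},
  {"offset": [-0.003,0,0],"twist": [0,0,0],"gripper": 0},
])

```text
time_s: 12.6
position: [0.4984, -0.1531, 0.0136]
eef_rot: [0.0, 0.739, 0.674, 0.0]
force: [3.6, 3.8, -3.7]
finger_gap: 0.462
```

Call:
send_rows([
  {"offset": [-0.001,0,0],"twist": [0,0,0],"gripper": 0},
  {"offset": [-0.001,0,0],"twist": [0,0,0],"gripper": 0},
  {"offset": [-0.001,0,0],"twist": [0,0,0],"gripper": 0},
  {"offset": [-0.001,0,0],"twist": [0,0,0],"gripper": 0},
])

```text
time_s: 12.93
position: [0.4979, -0.1561, 0.0136]
eef_rot: [-0.0, 0.738, 0.674, 0.0]
force: [3.2, 3.9, -2.7]
finger_gap: 0.459
```

Call:
send_rows([
  {"offset": [-0.001,0,0],"twist": [0,0,0],"gripper": 0},
  {"offset": [-0.001,0,0],"twist": [0,0,0],"gripper": 0},
])

```text
time_s: 13.1
position: [0.4978, -0.1582, 0.0136]
eef_rot: [-0.0, 0.738, 0.674, 0.0]
force: [3.3, 4.8, -2.7]
finger_gap: 0.458
```

Call:
send_rows([
  {"offset": [-0.001,0,0],"twist": [0,0,0],"gripper": 0},
  {"offset": [-0.001,0,0],"twist": [0,0,0],"gripper": 0},
])

```text
time_s: 13.27
position: [0.4976, -0.1603, 0.0136]
eef_rot: [0.0, 0.738, 0.674, 0.0]
force: [3.3, 3.4, -2.5]
finger_gap: 0.46
```

Call:
send_rows([
  {"offset": [-0.001,0,0],"twist": [0,0,0],"gripper": 0},
  {"offset": [-0.001,0,0],"twist": [0,0,0],"gripper": 0},
])

```text
time_s: 13.43
position: [0.4974, -0.1623, 0.0136]
eef_rot: [0.0, 0.739, 0.674, 0.0]
force: [4.0, 4.0, -2.5]
finger_gap: 0.458
```

Call:
send_rows([
  {"offset": [-0.001,0,0],"twist": [0,0,0],"gripper": 0},
  {"offset": [-0.001,0,0],"twist": [0,0,0],"gripper": 0},
])

```text
time_s: 13.6
position: [0.4974, -0.1625, 0.0136]
eef_rot: [-0.001, 0.738, 0.675, 0.001]
force: [3.4, 10.8, -0.4]
finger_gap: 0.457
```

Run:
```python
from h import *
for n,r in(("side",(200,170,360,300)),("top",(275,190,450,310))):
    f=manip.grab_frame(n); x0,y0,x1,y1=r
    cv2.imwrite(f"pics/{n}7.png",cv2.resize(f["img"][y0:y1,x0:x1,::-1],None,fx=4,fy=4,interpolation=cv2.INTER_CUBIC))
```

```text
(no output)
```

View pics/side7.png

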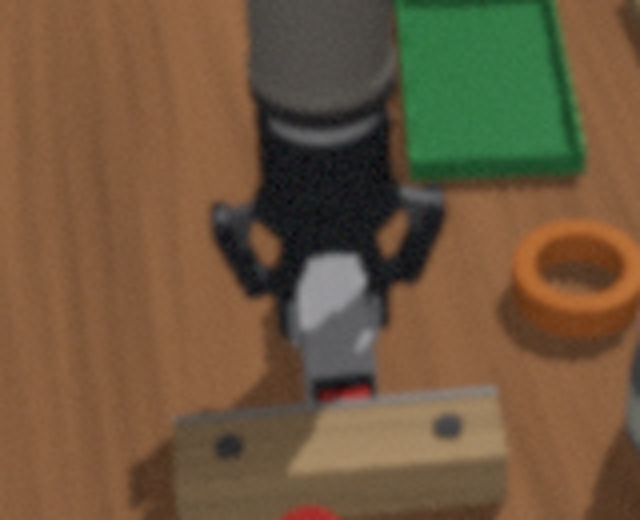

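The blue is gone, with the collar against the mouth, and force climbs to 11 N with no travel, so it is home. Cross-checking the tray centre in the side view.

Run:
```python
from h import *
P=[]
g=manip.grab_frame("side")
m=masks(g["img"],(290,150,355,225))["green"]
c,_=cv2.findContours(m.astype(np.uint8),0,2); c=max(c,key=cv2.contourArea)
h=cv2.approxPolyDP(cv2.convexHull(c),3,True)[:,0]; print(h.tolist())
for u,v in((447,80),(638,78),(682,298),(460,304)): P.append(ray(g,210+u/5,150+v/5,.018)); print(P[-1])
print(np.mean(P,0))
s=manip.state(); q=s["eef_rot"];print(2*np.degrees(np.arctan2(q[2],q[1])),s["position"],s["time_s"])
```

```text
[[335, 166], [344, 211], [304, 213], [299, 168]]
[0.61039849 0.1910707  0.018     ]
[0.72436297 0.16754772 0.018     ]
[ 0.6909908 -0.0401061  0.018    ]
[ 0.573836 -0.018576  0.018   ]
[0.64989706 0.07498408 0.018     ]
84.85128208867067 [ 0.49734948 -0.16248287  0.01357944] 13.75
```

Call:
send_rows([
  {"offset": [-0.001,0,0],"twist": [0,0,0],"gripper": 0},
  {"offset": [0,0,0],"twist": [0,0,0],"gripper": 0},
  {"offset": [0.003,0,0],"twist": [0,0,0],"gripper": 0},
  {"offset": [0.004,0,0],"twist": [0,0,0],"gripper": 0},
  {"offset": [0.004,0,-0.005],"twist": [0,0,0],"gripper": 0},
  {"offset": [0,0,-0.012],"twist": [0,0,0.033],"gripper": 0},
  {"offset": [0,0,-0.016],"twist": [0,0,0.033],"gripper": 0},
  {"offset": [0,0,-0.016],"twist": [0,0,0],"gripper": 0},
  {"offset": [0,0,-0.012],"twist": [0,0,0],"gripper": 0},
  {"offset": [0,0,-0.005],"twist": [0,0,0],"gripper": 0},
])

```text
time_s: 14.58
position: [0.4984, -0.155, 0.0812]
eef_rot: [0.001, 0.761, 0.649, 0.0]
force: [0.4, 0.2, -3.4]
finger_gap: 0.458
```

Run:
```python
from h import *
s=manip.state(); q=s["eef_rot"];a=2*np.arctan2(q[2],q[1]);print(np.degrees(a),s["position"],s["force"],s["wrist_torque"])
d=np.array([.650,.0855])-s["position"][:2]; x=np.array([np.cos(a),np.sin(a)]);y=np.array([np.sin(a),-np.cos(a)]);print(d@x,d@y)
```

```text
80.95039555998675 [ 0.49839049 -0.1550383   0.08123888] [ 0.36575927  0.20813259 -3.43761363] [-0.03605606 -0.07029878 -0.06470525]
0.26139079662391346 0.11188820431260325
```

Call:
send_rows([
  {"offset": [0.01,0.004,0],"twist": [0,0,0],"gripper": 0},
  {"offset": [0.02,0.009,0],"twist": [0,0,0],"gripper": 0},
  {"offset": [0.025,0.011,0],"twist": [0,0,0],"gripper": 0},
  {"offset": [0.027,0.012,0],"twist": [0,0,0],"gripper": 0},
  {"offset": [0.027,0.012,0],"twist": [0,0,0],"gripper": 0},
  {"offset": [0.027,0.012,0],"twist": [0,0,0],"gripper": 0},
  {"offset": [0.027,0.012,0],"twist": [0,0,0],"gripper": 0},
  {"offset": [0.027,0.012,0],"twist": [0,0,0],"gripper": 0},
  {"offset": [0.027,0.012,0],"twist": [0,0,0],"gripper": 0},
  {"offset": [0.024,0.009,0],"twist": [0,0,0],"gripper": 0},
  {"offset": [0.015,0.005,0],"twist": [0,0,0],"gripper": 0},
  {"offset": [0.005,0.002,0],"twist": [0,0,0],"gripper": 0},
])

```text
time_s: 15.58
position: [0.6497, 0.0905, 0.0782]
eef_rot: [-0.001, 0.759, 0.651, -0.0]
force: [-0.1, 0.4, -3.7]
finger_gap: 0.46
```

Call:
send_rows([
  {"offset": [0,0,0.01],"twist": [0,0,0],"gripper": 0},
  {"offset": [0,0,0.012],"twist": [0,0,0],"gripper": 0},
  {"offset": [0,0,0.012],"twist": [0,0,0],"gripper": 0},
  {"offset": [0,0,0],"twist": [0,0,0],"gripper": 0},
  {"offset": [0,0,0],"twist": [0,0,0],"gripper": 0},
])

```text
time_s: 16.0
position: [0.6479, 0.0842, 0.0441]
eef_rot: [-0.001, 0.761, 0.649, -0.002]
force: [0.4, 0.0, -2.8]
finger_gap: 0.458
```

Run:
```python
from h import *
s=manip.state(); q=s["eef_rot"];a=2*np.arctan2(q[2],q[1]);print(np.degrees(a),s["position"],s["force"],s["wrist_torque"],s["finger_gap"])
for n,r in(("side",(260,110,400,230)),("top",(220,140,380,260))):
    f=manip.grab_frame(n); x0,y0,x1,y1=r
    cv2.imwrite(f"pics/{n}8.png",cv2.resize(f["img"][y0:y1,x0:x1,::-1],None,fx=4,fy=4,interpolation=cv2.INTER_CUBIC))
```

```text
80.87643859194031 [0.64791871 0.08416945 0.04406684] [ 0.39928084  0.01001563 -2.75549589] [-0.00946979 -0.06557829  0.01399265] 0.4578388721684517
```

View pics/side8.png

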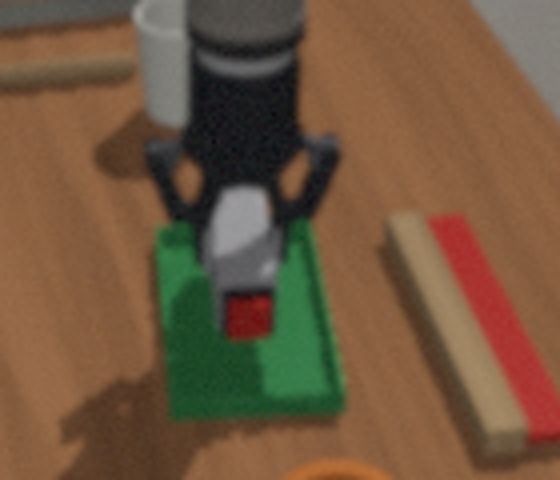

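View pics/top8.png

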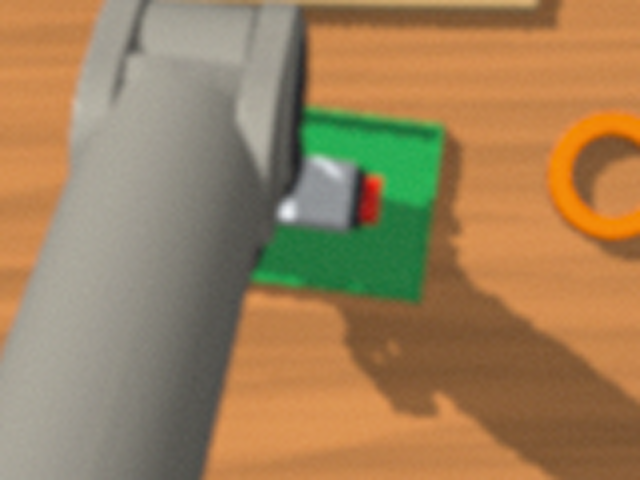

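Centred over the tray and fully collapsed, with the foot about 29 mm from the tray's end (top crop 382 vs 428). Lowering.

Call:
send_rows([
  {"offset": [0,0,0.008],"twist": [0,0,0],"gripper": 0},
  {"offset": [0,0,0.008],"twist": [0,0,0],"gripper": 0},
  {"offset": [0,0,0.005],"twist": [0,0,0],"gripper": 0},
  {"offset": [0,0,0.003],"twist": [0,0,0],"gripper": 0},
  {"offset": [0,0,0.002],"twist": [0,0,0],"gripper": 0},
  {"offset": [0,0,0.001],"twist": [0,0,0],"gripper": 0},
  {"offset": [0,0,0],"twist": [0,0,0],"gripper": 0},
])

```text
time_s: 16.68
position: [0.6495, 0.086, 0.0184]
eef_rot: [-0.0, 0.76, 0.649, -0.0]
force: [0.5, 0.4, -3.8]
finger_gap: 0.458
```

Call:
send_rows([
  {"offset": [0,0,0.001],"twist": [0,0,0],"gripper": 0},
  {"offset": [0,0,0.001],"twist": [0,0,0],"gripper": 0},
  {"offset": [0,0,0],"twist": [0,0,0],"gripper": 0},
])

```text
time_s: 16.93
position: [0.6495, 0.086, 0.0166]
eef_rot: [0.0, 0.76, 0.649, 0.0]
force: [0.5, 0.7, -2.6]
finger_gap: 0.462
```

Call:
send_rows([
  {"offset": [0,0,0.0008],"twist": [0,0,0],"gripper": 0},
  {"offset": [0,0,0.0007],"twist": [0,0,0],"gripper": 0},
  {"offset": [0,0,0],"twist": [0,0,0],"gripper": 0},
])

```text
time_s: 17.18
position: [0.6494, 0.086, 0.015]
eef_rot: [-0.0, 0.76, 0.649, -0.0]
force: [0.4, -1.0, -2.9]
finger_gap: 0.459
```

Call:
send_rows([
  {"offset": [0,0,0.0005],"twist": [0,0,0],"gripper": 0},
  {"offset": [0,0,0.0005],"twist": [0,0,0],"gripper": 0},
  {"offset": [0,0,0],"twist": [0,0,0],"gripper": 0},
])

```text
time_s: 17.43
position: [0.6495, 0.086, 0.0145]
eef_rot: [-0.0, 0.76, 0.649, 0.0]
force: [-2.1, -0.4, 2.5]
finger_gap: 0.463
```

Contact: vertical force went from -3 to +2.5 N. Opening narrowly and rising.

Call:
send_rows([
  {"offset": [0,0,0],"twist": [0,0,0],"gripper": 0.045},
  {"offset": [0,0,0],"twist": [0,0,0],"gripper": 0.055},
  {"offset": [0,0,0],"twist": [0,0,0],"gripper": 0.06},
  {"offset": [0,0,0],"twist": [0,0,0],"gripper": 0.06},
  {"offset": [0,0,-0.006],"twist": [0,0,0],"gripper": 0.06},
  {"offset": [0,0,-0.015],"twist": [0,0,0],"gripper": 0.06},
  {"offset": [0,0,-0.025],"twist": [0,0,0],"gripper": 0.06},
  {"offset": [0,0,-0.03],"twist": [0,0,0],"gripper": 0.06},
  {"offset": [0,0,-0.03],"twist": [0,0,0],"gripper": 0.06},
  {"offset": [0,0,-0.03],"twist": [0,0,0],"gripper": 0.06},
  {"offset": [0,0,-0.03],"twist": [0,0,0],"gripper": 0.06},
  {"offset": [0,0,-0.02],"twist": [0,0,0],"gripper": 0.06},
])

```text
time_s: 18.43
position: [0.6507, 0.0856, 0.2049]
eef_rot: [0.001, 0.761, 0.649, 0.002]
force: [1.2, -0.9, -0.1]
finger_gap: 0.703
```

Call:
send_rows([
  {"offset": [-0.01,-0.015,0],"twist": [0,0,0],"gripper": 0.06},
  {"offset": [-0.02,-0.03,0],"twist": [0,0,0],"gripper": 0.06},
  {"offset": [-0.02,-0.03,0],"twist": [0,0,0],"gripper": 0.06},
  {"offset": [-0.02,-0.03,0],"twist": [0,0,0],"gripper": 0.06},
  {"offset": [-0.03,-0.02,0],"twist": [0,0,0],"gripper": 0.06},
  {"offset": [-0.03,-0.01,0],"twist": [0,0,0],"gripper": 0.06},
  {"offset": [-0.03,0,0],"twist": [0,0,0],"gripper": 0.06},
  {"offset": [-0.02,0,0],"twist": [0,0,0],"gripper": 0.06},
  {"offset": [0,0,0],"twist": [0,0,0],"gripper": 0.06},
  {"offset": [0,0,0],"twist": [0,0,0],"gripper": 0.06},
])

```text
time_s: 19.27
position: [0.488, -0.0719, 0.2013]
eef_rot: [0.0, 0.761, 0.648, 0.001]
force: [-0.7, 0.3, -0.2]
finger_gap: 0.702
```

Run:
```python
from h import *
s=manip.state(); print(s["position"],s["force"],s["time_s"])
for n in("side","top"):
    f=manip.grab_frame(n); cv2.imwrite(f"pics/{n}9.png",f["img"][:,:,::-1])
    if n=="top":
        m=masks(f["img"],(245,155,335,220))
        for k,z in(("alu",.045),("red",.04)):
            b,a=rect(m[k]); print(k,a,[ray(f,*p,z)[:2].round(4) for p in b])
        cv2.imwrite("pics/top9c.png",cv2.resize(f["img"][150:225,235:345,::-1],None,fx=6,fy=6,interpolation=cv2.INTER_CUBIC))
    else: cv2.imwrite("pics/side9c.png",cv2.resize(f["img"][150:225,280:360,::-1],None,fx=7,fy=7,interpolation=cv2.INTER_CUBIC))
```

```text
[ 0.48801485 -0.07186091  0.20126475] [-0.70345301  0.28912783 -0.18392935] 19.2667
alu 698.5 [array([0.6361, 0.1496]), array([0.6788, 0.1439]), array([0.6608, 0.0247]), array([0.6183, 0.0308])]
red 20.0 [array([0.6253, 0.0213]), array([0.6488, 0.0208]), array([0.6486, 0.0131]), array([0.6251, 0.0136])]
```

View pics/side9.png

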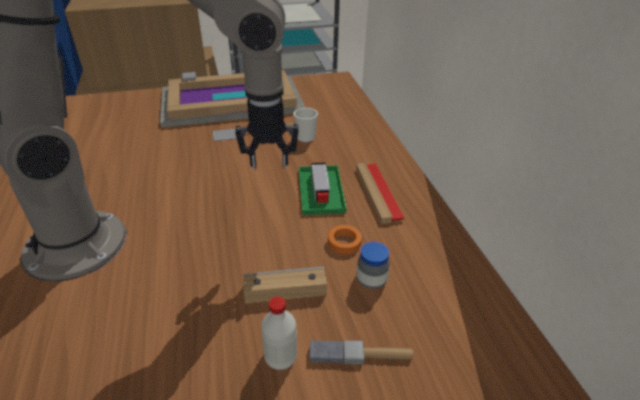

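View pics/top9c.png

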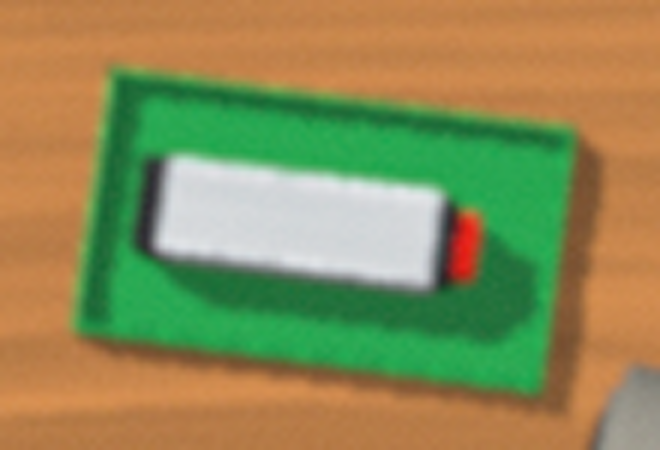

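View pics/side9c.png

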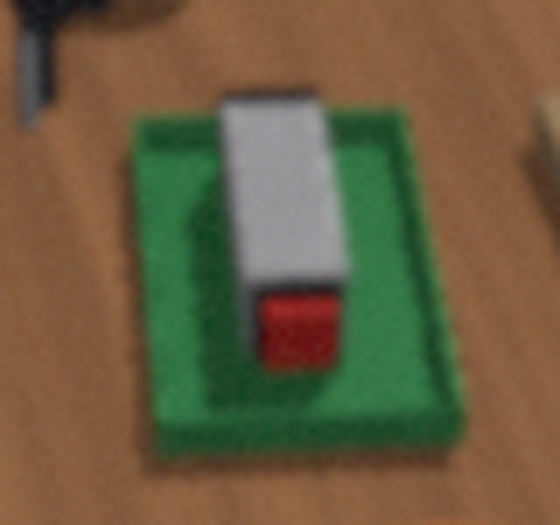

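The prop lies flat in the tray (top crop 150–480 × 155–290). No blue or yellow shows and it clears every wall. The bystanders are where they were, and the arm is clear.

Run:
```python
from station import manip
print(manip.job_done())
```

```text
the job is handed in; nothing more can be done
None
```

The prop is fully folded and lying flat in the green tray. I handed the job in at about 19.4 s of the 59 s allowed; no verdict is reported.

- **Yellow section first:** I held the prop by the blue tube and pushed the foot against the stop. It slid at about 7 N, then stalled at 15.5 N with no yellow visible. The blue section was still about 75–78 mm out.
- **Blue section second:** I held the aluminium tube and pushed the same way. It slid at about 4 N, then stopped moving at about 11 N with no blue visible.
- **Placing:** I lowered the prop until it touched the tray floor at 2.5 N, opened the gripper narrowly and moved the arm clear.
- **Last checks:** Both views show the prop collapsed, inside the tray walls and lying flat, and the bystanders in view where they were. The highest wrist force I read was about 16 N along any one axis.
- **Disagreements:** The prop closed about 4 mm nearer the stop than I had measured from the pictures. I judged "fully home" by force, lack of travel and the pictures. The two views put the tray centre about 3 mm apart, so I used their mean.

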